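# Lock the cam-lock cap onto the screen-wash tank

### The job

Close the screen-wash tank on the print table: take the cap with the two cam arms, push it fully home on the tank's grooved neck with both arms still up, then swing the arms fully down one after the other and let go. Press firmly enough to seat it but gently enough not to slam or force the fitting, and leave the other things on the table where they are.

Things in the scene. Friction and masses are not known exactly. Their poses are not given: they have to be found in the camera images.
- tank: flat steel wash tank, 160 (x) x 120 (y) mm, deck 60 mm above the table, fixed. A round aluminium filler neck, 36 mm in diameter, rises from the middle of the deck to 140 mm above the table. Nothing else on the deck is higher than 12 mm; a plug 24 mm across stands at (-58, 38) mm. Origin: centre of the underside, z up.
- neck_top (a point): centre of the flat rim at the top of the neck, 140 mm above the table; z up along the neck. From here down: a lip 13 mm high (its edge bevelled 3 mm), a groove 17 mm high and 26 mm in diameter, then 36 mm in diameter again
- seal (a joint): black rubber sealing disc, 22 mm across, in the mouth of the neck. 0 = standing 7 mm above the rim; grows (m) as it is pushed down; 0.007 = level with the rim. It resists with about 9 N all the way and stays where it is pushed; then the cap meets the solid rim
- cap: aluminium cam-lock cap, loose, standing mouth down, about 0.3 kg: a cup 50 mm in outer and 38 mm in inner diameter, 48 mm high. Origin: centre of the mouth, z up to the closed end. Ears at its +x and -x sides, to 33 mm from the axis, carry the two cam arms a (+x) and b (-x); the +y and -y sides are bare for gripping. It may sit on the neck at any yaw
- cap_seat (a point): centre of the inside of the cap's closed end, 36 mm above the mouth; meets neck_top when the cap is fully home. The cap has 1 mm clearance all round on the neck
- cap_top (a point): centre of the cap's top, 48 mm above the mouth
- cam_a (a joint): cam arm on the cap's +x side. Pivot +27 mm along the cap's x, 18 mm above the mouth, axis along the cap's y. 0 rad = lifted fully, 40 degrees above level; 0.70 = level, pointing straight out; 2.27 = fully down at its stop, hanging along the neck, outer face 33 mm from the cap's axis. Stiff pivot (0.13 N m), stays where left. Past about 1.4 its nose enters the groove
- cam_a_tip (a point): free end of cam arm a, 55 mm from its pivot. The arm is a steel bar 12 mm wide (18 mm at the end) and 6 mm thick. If the cap is not home its nose strikes or grinds hard on the neck's lip; at less than 1.2 rad it leaves the mouth clear
- cam_b (a joint): cam arm on the cap's -x side. Pivot -27 mm along the cap's x, 18 mm above the mouth, axis along the cap's y. 0 rad = lifted fully, 40 degrees above level; 0.70 = level, pointing straight out; 2.27 = fully down at its stop, hanging along the neck, outer face 33 mm from the cap's axis. Stiff pivot (0.13 N m), stays where left. Past about 1.4 its nose enters the groove
- cam_b_tip (a point): free end of cam arm b, 55 mm from its pivot. The arm is a steel bar 12 mm wide (18 mm at the end) and 6 mm thick. If the cap is not home its nose strikes or grinds hard on the neck's lip; at less than 1.2 rad it leaves the mouth clear
- tape_wide: wide roll of grey tape standing on its flat side, 72 mm across, 40 mm high. Bystander. Origin: centre of its underside
- tape_small: small roll of paper tape, 44 mm across, 20 mm high. Bystander. Origin: centre of its underside
- plain_cap: plain aluminium screw cap with a bar grip on top and no arms, 48 mm across, 30 mm high; not the cap wanted. Bystander. Origin: centre of its underside
- ink_bottle: white ink bottle, 60 mm across, 150 mm high. Bystander. Origin: centre of its underside
- brush_pot: white pot with brushes, 76 mm across, pot 100 mm high, brushes up to 190 mm. Bystander. Origin: centre of its underside
- palette_knife: palette knife lying flat, 200 mm long. Bystander. Origin: centre of its underside; lies along x, handle to -x
- squeegee: printing squeegee lying flat, 160 mm long, 35 mm high. Bystander. Origin: centre of its underside at mid-length; its length lies along its own y
Mind the look-alikes: they are no part of the job. Leave any purple or yellow look-alike of the cap alone. Several things have the shape of the tank; the one meant has the colours described above.

How it is judged:
By the outcome, as a careful person would: the job done as asked, in the order asked, and still so for the second after the job is handed in, with the robot touching nothing.
It also fails if it takes over 72 s, if anything falls off the work surface, if the arm or the gripper's body presses on something with over 40 N, if the wrist force passes 120 N, or if a joint passes its speed limit or range.

### The arm

A 6-joint arm with a two-finger parallel gripper is mounted at the origin on the work surface. World frame = base frame: x ahead of the robot, y to its left, z up, the work surface at z = 0. Lengths are in m, angles in degrees, forces in N, time in s.
With the tool pointing down it reaches from about 0.3 to 0.875 m from the base axis. Payload 6.4 kg.
Tool frame: the origin (TCP) lies on the centre line of the jaws, within the pads' length; the fingertips stand ahead of it and the grasp point (between the pads) is the TCP (tip_extent is the z of the fingertips in the tool frame, in m); z points along the fingers, y is the line along which they close (so a half turn about z gives the same grasp; the last joint's range is limited). The gripper opens to 85 mm and grips with 20 to 120 N. Pads are 22 mm wide; open, the fingers measure 114 mm over their backs; the gripper's body (76 mm by 85 mm) begins 54 mm behind the grasp point. The pads swing forward as they close: fully open they stand 13 mm farther back than shut.
Start: joints at [-80.919, 10.359, 92.074, -0, 77.567, -11.82], TCP at [0.205, -0.537, 0.25] pointing down, gripper open.
Joint ranges: [-171.53, 171.53], [-51.25, 118.39], [17.06, 147.69], [-65.23, 245.23], [0, 150.52], [-178.68, 178.68]. Speed limits (degrees/s): [147.25, 147.25, 172.46, 180, 180, 180].

### API

Orientations are given as a 3x3 rotation matrix whose columns are the frame's x, y, z axes.
In Python, from bench import sense, get_image, job_done, tip_extent gives the robot as it stands.
- The arm moves only by the tool play_rows, never from a script. Its argument "targets" is one flat list of numbers, 7 for each row, row after row: the shift along the tool's x, y, z in cm, then the turn, a rotation vector about the tool's x, y, z in degrees, then the opening, from 0 (shut) to 1 (fully open). A call has 1 to 10 rows; each row is the pose to reach, as a shift and turn from the pose commanded when the call began, along the tool's axes at that moment; what a row does not reach only later rows make up. A row lasts 1/10 s, in which the tool goes at most 50 mm and 8.59 degrees, less where a joint would pass 70% of its speed; a pose out of reach is approached as far as the arm can. A call with a gripper value outside its range is refused whole. The fingers move at their own pace and stop on an object; "squeeze" is the grip in N (left out, the last holds). Time passes only in rows, so rows that repeat a pose let the fingers close. It gives the time, the measured TCP pose, the force, the opening and the grip force at its end, in the units of the state.
- sense(): the state, without advancing time (a new reading comes with each control period).
- get_image(name): name is "scene" or "top" or "wrist"; returns a dict with "pixels" (400x640x3 uint8, red, green, blue), "range_z" (400x640 float32, m along the optical axis (not along the pixel's ray), 0 where there is no reading), "mtx" (3x3 intrinsics, pixels), "R" (3x3) and "t" (3): a world point X has camera coordinates R X + t. Camera axes: x right, y down, z forward; pixel columns grow to the right and rows downward; lengths in m; the calibration is good to about 2 mm. A picture is of the moment at which its call begins.
- job_done(): hands the job in; it is judged then, once.
The state is a dict: "clock": time; "q": joint angles; "joint_velocities": joint speeds; "joint_torque": joint torques, N m; "ee_pos": TCP position; "tool_rot": TCP orientation; "ft_force": force on the tool from outside, world axes, zero at the start; "torque": the same for the moment, N m; "width": finger opening in m; "gripper_force": force on a finger pad.
Only numpy, scipy, OpenCV 4.12 (cv2) and the standard library are available. Lean on these libraries where they do the work, as an engineer would, in place of code of your own. Each camera call takes 0.05 s, during which the arm holds its last target. There are 200 camera calls.

## Working session

There is one attempt and no reset: what is moved stays moved. The work goes in short steps, Python scripts to look and compute and a tool call to move; the robot and the scene stay as the last step left them, time stands still between calls to the robot, and variables do not carry over. Pictures are saved under pics/ and viewed, at most 10 in all, crops included, and the job is handed in when it is done.

Besides the shell and the picture viewer there is one more tool, called after "Emit:" as name(argument=value, ...), one argument or row to a line, values as JSON. play_rows: Moves the arm, as the interface text tells. Its arguments: {"type":"object","properties":{"targets":{"type":"array","items":{"type":"number"}},"squeeze":{"type":"number"}},"required":["targets"]}

```bash
mkdir -p pics; ls; cat > h.py <<'E'
import numpy as np,cv2
from bench import *
def save(im,name,crop=None):
    p=im["pixels"][:,:,::-1]
    if crop: p=p[crop[1]:crop[3],crop[0]:crop[2]]
    cv2.imwrite("pics/"+name+".png",p)
def pts(im):
    h,w=im["range_z"].shape
    v,u=np.mgrid[:h,:w]; z=im["range_z"]
    c=np.stack([u,v,np.ones_like(u)],-1)@np.linalg.inv(im["mtx"]).T*z[...,None]
    P=(c-im["t"])@im["R"]; P[z==0]=np.nan
    return P
def ray(im,u,v,z):
    d=im["R"].T@np.linalg.inv(im["mtx"])@[u,v,1]; o=-im["R"].T@im["t"]
    return o+d*(z-o[2])/d[2]
E
python3 - <<'E'
from h import *
np.set_printoptions(precision=4,suppress=True)
a=get_image("scene");b=get_image("top")
cv2.imwrite("pics/both.png",cv2.resize(np.vstack([a["pixels"],b["pixels"]])[:,:,::-1],(480,600)))
save(a,"scene");save(b,"top")
for i in(a,b): print(i["mtx"],-i["R"].T@i["t"],i["R"])
s=sense();print(s["tool_rot"],tip_extent,s["ee_pos"],s["ft_force"],s["clock"])
E
```

```text
pics
[[475.63     0.     319.4455]
 [  0.     475.63   197.7528]
 [  0.       0.       1.    ]] [1.1109 0.7458 0.8883] [[-0.8169  0.5763  0.0225]
 [ 0.3542  0.5321 -0.769 ]
 [-0.4551 -0.6203 -0.6388]]
[[419.5205   0.     321.201 ]
 [  0.     419.5205 192.4653]
 [  0.       0.       1.    ]] [ 0.324  -0.0309  1.1805] [[-0.0048 -0.9997 -0.0227]
 [-0.9822  0.009  -0.1877]
 [ 0.1879  0.0214 -0.982 ]]
[[ 0.9342  0.3568 -0.0003]
 [ 0.3568 -0.9342  0.0016]
 [ 0.0003 -0.0016 -1.    ]] 0.019 [ 0.2051 -0.5367  0.2495] [ 0.2751 -0.6231 -0.1424] 0.1
```

View pics/scene.png

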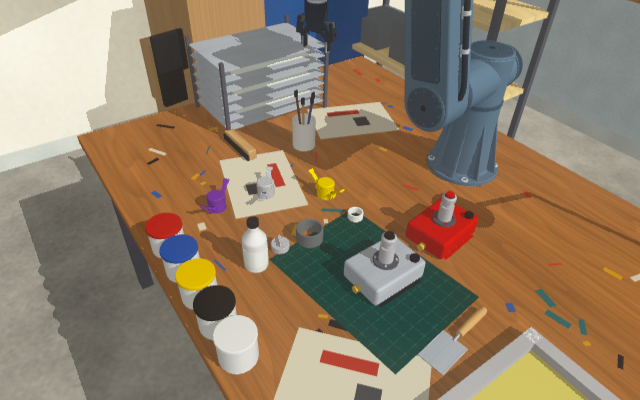

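View pics/top.png

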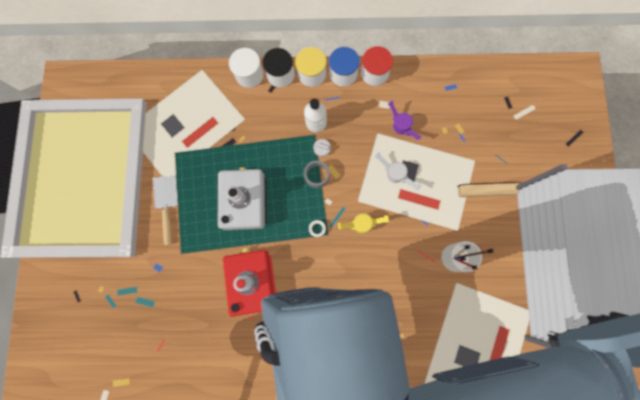

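The scene view shows the steel tank with its neck at (387,247), the aluminium cam cap at (265,187), and the purple and yellow look-alike caps and a red tank. In the top view the tank neck is at (239,196) and the cap at (397,172), with its arms towards (383,158) and (428,183).

```bash
python3 - <<'E'
from h import *
np.set_printoptions(precision=4,suppress=True)
for n,bx in(("top",[(375,150,440,205),(215,165,270,235)]),("scene",[(240,160,290,205),(335,225,430,305)])):
    im=get_image(n);P=pts(im)
    for (x0,y0,x1,y1),h in zip(bx,[(.035,.11),(.115,.16)]):
        Q=P[y0:y1,x0:x1].reshape(-1,3);Q=Q[(Q[:,2]>h[0])&(Q[:,2]<h[1])]
        print(n,len(Q),Q.mean(0),Q.min(0),Q.max(0),np.percentile(Q[:,2],[10,50,90,98]))
        if h[0]<.1:
            c,_,_,_=1,0,0,0
            T=Q[Q[:,2]>.055];print(" arms hi",T.mean(0),np.linalg.eigh(np.cov(T[:,:2].T)))
            T=Q[(Q[:,2]<.053)&(Q[:,2]>.043)];print(" top",np.median(T,0))
        else:
            T=Q[Q[:,2]>.137];print(" rim",T.mean(0),len(T))
E
```

```text
top 358 [ 0.5994 -0.2192  0.0443] [ 0.5465 -0.2786  0.0352] [ 0.6562 -0.1573  0.0518] [0.0382 0.045  0.0486 0.0504]
 arms hi [nan nan nan] EighResult(eigenvalues=array([nan, nan]), eigenvectors=array([[nan, nan],
       [nan, nan]]))
 top [ 0.5998 -0.2202  0.0462]
top 163 [0.5245 0.2147 0.1405] [0.5086 0.1984 0.116 ] [0.5429 0.2342 0.1502] [0.1349 0.1398 0.1473 0.1485]
 rim [0.5249 0.2156 0.1424] 126
scene 271 [ 0.6    -0.2168  0.0449] [ 0.5466 -0.2822  0.0351] [ 0.6537 -0.1579  0.0546] [0.0378 0.0462 0.0498 0.0525]
 arms hi [nan nan nan] EighResult(eigenvalues=array([nan, nan]), eigenvectors=array([[nan, nan],
       [nan, nan]]))
 top [ 0.5991 -0.2172  0.0478]
scene 221 [0.5298 0.2207 0.1378] [0.5074 0.2011 0.1152] [0.5435 0.234  0.1506] [0.1227 0.1395 0.1479 0.1493]
 rim [0.528  0.219  0.1431] 146<stdin>:10: RuntimeWarning: Mean of empty slice.
  ret = um.true_divide(
  avg = a.mean(axis, **keepdims_kw)
<stdin>:10: RuntimeWarning: Degrees of freedom <= 0 for slice
  c *= np.true_divide(1, fact)
  c *= np.true_divide(1, fact)
```

```bash
python3 - <<'E'
from h import *
np.set_printoptions(precision=3,suppress=True)
im=get_image("scene");P=pts(im)
Q=P[20:130,185:330].reshape(-1,3);Q=Q[(Q[:,2]>.06)&(Q[:,0]<.75)]
print(np.percentile(Q,[1,10,50,90,99],axis=0))
Q=P[85:150,285:320].reshape(-1,3);Q=Q[(Q[:,2]>.05)&(Q[:,1]>-.46)];print(np.percentile(Q,[1,50,99],axis=0))
w=get_image("wrist");s=sense()
o=-w["R"].T@w["t"];T=s["tool_rot"];print("cam in tool",T.T@(o-s["ee_pos"]),w["R"]@T,w["mtx"])
E
```

```text
[[ 0.081 -1.249  0.065]
 [ 0.187 -1.209  0.074]
 [ 0.364 -0.594  0.173]
 [ 0.54  -0.546  0.244]
 [ 0.555 -0.347  0.332]]
[[ 0.325 -0.413  0.051]
 [ 0.37  -0.357  0.092]
 [ 0.4   -0.336  0.192]]
cam in tool [ 0.073  0.    -0.124] [[ 0.     1.     0.   ]
 [-0.958  0.    -0.286]
 [-0.286 -0.     0.958]] [[284.825   0.    326.205]
 [  0.    284.825 192.891]
 [  0.      0.      1.   ]]
```

Emit:
play_rows(
  targets=[2,-3.5,-0.5,0,0,0,1,5,-7.4,-1.5,0,0,0,1,7.9,-11.1,-2.5,0,0,0,1,10.5,-14.9,-3,0,0,-3,1,15,-15,-3,0,0,-8,1,19.5,-15,-3,0,0,-13,1,24,-15.2,-3,0,0,-18,1,28.5,-15.3,-3,0,0,-23,1,33,-15.4,-3,0,0,-26,1,37.5,-15.5,-3,0,0,-26,1],
)

```text
clock: 1.3
ee_pos: [0.5019, -0.2575, 0.2804]
tool_rot: [[0.682, 0.731, 0.0], [0.731, -0.682, -0.0], [-0.0, 0.0, -1.0]]
ft_force: [0.8, -1.9, 0.2]
width: 0.0856
gripper_force: 0.0
```

Emit:
play_rows(
  targets=[3,1.5,1,0,0,0,1,6,3,3,0,0,0,1,9.5,4.4,5,0,0,0,1,9.5,4.4,6,0,0,0,1,9.5,4.4,6,0,0,0,1,9.5,4.4,6,0,0,0,1],
)

```text
clock: 1.9
ee_pos: [0.5967, -0.2197, 0.2205]
tool_rot: [[0.683, 0.73, -0.001], [0.73, -0.683, -0.0], [-0.0, -0.0, -1.0]]
ft_force: [0.1, 0.4, -0.5]
width: 0.0855
gripper_force: 0.0
```

```bash
python3 - <<'E'
from h import *
np.set_printoptions(precision=4,suppress=True)
im=get_image("wrist");save(im,"w1");P=pts(im);s=sense();print(s["ee_pos"],s["clock"])
m=(P[...,2]>.035)&(P[...,2]<.07)&(np.hypot(P[...,0]-.6,P[...,1]+.218)<.09)
Q=P[m];print(len(Q),Q.mean(0))
np.save("w1P.npy",P)
d=Q-[.6,-.218,0];ax=np.array([.682,.731]);ay=np.array([-.731,.682])
a=d[:,:2]@ax;b=d[:,:2]@ay
for lo in np.arange(-.08,.08,.01):
    k=(a>=lo)&(a<lo+.01)
    if k.sum()>3: print(f"{lo:.2f} n{k.sum()} y {b[k].min():.4f} {b[k].max():.4f} mid {np.mean(b[k]):.4f} z {np.median(Q[k,2]):.4f} {Q[k,2].max():.4f}")
E
```

```text
[ 0.5969 -0.2201  0.2213] 1.95
2338 [ 0.6018 -0.2181  0.0458]
-0.08 n80 y -0.0125 0.0037 mid -0.0040 z 0.0458 0.0478
-0.07 n112 y -0.0125 0.0037 mid -0.0042 z 0.0427 0.0461
-0.06 n89 y -0.0091 0.0025 mid -0.0038 z 0.0377 0.0411
-0.05 n9 y -0.0091 0.0013 mid -0.0036 z 0.0354 0.0360
-0.03 n107 y -0.0173 0.0144 mid -0.0017 z 0.0478 0.0494
-0.02 n329 y -0.0238 0.0208 mid -0.0016 z 0.0479 0.0504
-0.01 n416 y -0.0268 0.0241 mid -0.0013 z 0.0481 0.0503
-0.00 n427 y -0.0269 0.0231 mid -0.0014 z 0.0481 0.0501
0.01 n347 y -0.0237 0.0207 mid -0.0015 z 0.0479 0.0503
0.02 n101 y -0.0138 0.0119 mid -0.0014 z 0.0461 0.0489
0.05 n83 y -0.0052 0.0064 mid 0.0009 z 0.0366 0.0396
0.06 n134 y -0.0071 0.0104 mid 0.0013 z 0.0402 0.0429
0.07 n104 y -0.0070 0.0103 mid 0.0015 z 0.0424 0.0443
```

View pics/w1.png

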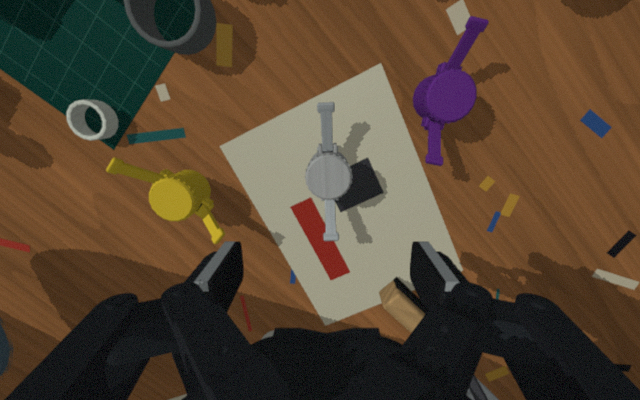

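The wrist view shows the steel cap at (328,176), with its arms running up to (326,105) and down to (331,238). Both arms are raised, so I'll fit its centre and yaw.

```bash
python3 - <<'E'
from h import *
np.set_printoptions(precision=4,suppress=True)
P=np.load("w1P.npy")
d=P[...,:2]-[.6,-.218];r=np.hypot(d[...,0],d[...,1])
m=(P[...,2]>.044)&(P[...,2]<.055)&(r<.04)
Q=P[m][:,:2].astype(np.float32)
hull=cv2.convexHull(Q)[:,0]
from scipy.optimize import least_squares
f=least_squares(lambda p:np.hypot(*(hull-p[:2]).T)-p[2],[.6,-.218,.025],loss="soft_l1",f_scale=.0005);print("circ",f.x,cv2.minEnclosingCircle(Q),np.abs(f.fun).max())
c=f.x[:2];d=P[...,:2]-c;r=np.hypot(d[...,0],d[...,1])
ar=(P[...,2]>.03)&(r<.09)&(r>.04);A=P[ar];ax=np.array([.682,.731]);s=(A[:,:2]-c)@ax
p,n=A[s>0].mean(0),A[s<0].mean(0);v=(p-n)[:2];print(p,n,"yaw",np.degrees(np.arctan2(v[1],v[0])),"from c",[np.degrees(np.arctan2(*(x[:2]-c)[::-1])) for x in(p,n)])
for k in (s>0,s<0): print(np.percentile(np.abs(s[k]),[0,99]),A[k,2].max())
# tool
S=sense();R=S["tool_rot"];print(R.T@(np.r_[c,.028]-S["ee_pos"])*100, S["ee_pos"])
E
```

```text
circ [ 0.6003 -0.2202  0.0251] ((0.6001567840576172, -0.2199900895357132), 0.025675958022475243) 0.0006638111973416641
[ 0.6038 -0.2102  0.2682] [ 0.592  -0.2248  0.2553] yaw 50.94610923401455 from c [np.float64(70.96097279573242), np.float64(-151.48096751347998)]
[0.     0.0619] 0.2988139463963546
[0.     0.0688] 0.2896127005095811
[ 0.2264  0.2375 19.3353] [ 0.5969 -0.2201  0.2213]
```

Emit:
play_rows(
  targets=[0.2,0.2,3,0,0,-2.2,1,0.2,0.2,7,0,0,-2.2,1,0.2,0.2,11,0,0,-2.2,1,0.2,0.2,14.5,0,0,-2.2,1,0.2,0.2,17,0,0,-2.2,1,0.2,0.2,18.5,0,0,-2.2,1,0.2,0.2,19.3,0,0,-2.2,1,0.2,0.2,19.3,0,0,-2.2,1,0.2,0.2,19.3,0,0,-2.2,1],
)

```text
clock: 2.85
ee_pos: [0.601, -0.22, 0.029]
tool_rot: [[0.655, 0.756, 0.002], [0.756, -0.655, -0.001], [0.0, 0.003, -1.0]]
ft_force: [0.7, 0.4, -0.1]
width: 0.0854
gripper_force: 0.0
```

Emit:
play_rows(
  squeeze=60,
  targets=[0,0,0,0,0,0,0.75,0,0,0,0,0,0,0.6,0,0,0,0,0,0,0.4,0,0,0,0,0,0,0.3,0,0,0,0,0,0,0.3,0,0,0,0,0,0,0.3],
)

```text
clock: 3.45
ee_pos: [0.6007, -0.2195, 0.0286]
tool_rot: [[0.655, 0.756, 0.001], [0.756, -0.655, -0.001], [0.0, 0.002, -1.0]]
ft_force: [-0.3, 0.2, 5.9]
width: 0.0491
gripper_force: 63.6
```

Emit:
play_rows(
  targets=[0,0,-1,0,0,0,0.3,0,0,-4,0,0,0,0.3,0,0,-8,0,0,0,0.3,0,0,-12,0,0,0,0.3,0,0,-16,0,0,0,0.3,0,0,-20,0,0,0,0.3,0,0,-23,0,0,0,0.3,0,0,-24,0,0,0,0.3,0,0,-24,0,0,0,0.3],
)

```text
clock: 4.35
ee_pos: [0.6004, -0.2194, 0.2687]
tool_rot: [[0.655, 0.756, 0.002], [0.756, -0.655, -0.001], [0.0, 0.003, -1.0]]
ft_force: [0.4, 0.3, -3.1]
width: 0.0487
gripper_force: 63.4
```

Emit:
play_rows(
  targets=[1,-1.3,0,0,0,-1.5,0.3,3.5,-4.2,0,0,0,-5,0.3,6.5,-7.9,0,0,0,-9.5,0.3,9.5,-11.6,0,0,0,-14,0.3,12.5,-15.3,0,0,0,-18.5,0.3,15.5,-19,0,0,0,-23,0.3,18.5,-22.6,0,0,0,-27.5,0.3,21.5,-26.2,0,0,0,-32,0.3,24,-29.4,0,0,0,-36,0.3,25.5,-31.2,0,0,0,-40.5,0.3],
)

```text
clock: 5.35
ee_pos: [0.5279, 0.1813, 0.2643]
tool_rot: [[0.0, 1.0, -0.006], [1.0, -0.0, 0.0], [0.0, -0.006, -1.0]]
ft_force: [0.2, -1.3, -3.1]
width: 0.0489
gripper_force: 63.3
```

```bash
cat > m.py <<'E'
from h import *
from scipy.optimize import least_squares
np.set_printoptions(precision=4,suppress=True)
def circ(Q,r):
    h=cv2.convexHull(Q[:,:2].astype(np.float32))[:,0]
    f=least_squares(lambda p:np.hypot(*(h-p[:2]).T)-p[2],[*Q[:,:2].mean(0),r],loss="soft_l1",f_scale=.0005);return f.x
def near(P,c,r,a,b):
    return P[(np.hypot(P[...,0]-c[0],P[...,1]-c[1])<r)&(P[...,2]>a)&(P[...,2]<b)]
E
python3 - <<'E'
from m import *
s=sense();print(s["ee_pos"],s["ft_force"],s["clock"],s["q"])
w=get_image("wrist");t=get_image("top");c=get_image("scene")
save(w,"w2")
for n,i in(("w",w),("t",t),("s",c)):
    P=pts(i);Q=near(P,(.526,.217),.03,.137,.152)
    print(n,len(Q),circ(Q,.018) if len(Q)>5 else None)
    # cap top in hand
    Q=near(P,s["ee_pos"],.09,.2,.36);print(len(Q),len(Q) and np.percentile(Q,[1,50,99],axis=0))
im=np.vstack([w["pixels"][:,:,::-1],c["pixels"][:,:,::-1]]);cv2.imwrite("pics/w2s.png",cv2.resize(im,(480,600)))
E
```

```text
[0.5279 0.1813 0.2643] [ 0.1649 -1.3489 -3.0889] 5.35 [ 6.7361  7.7365 93.4232  0.0667 79.1548  6.7347]
w 216 [0.5253 0.2165 0.0174]
64312 [[0.4666 0.1647 0.2561]
 [0.5288 0.193  0.3191]
 [0.5913 0.2523 0.3463]]
t 0 None
371 [[0.4997 0.1081 0.2379]
 [0.5259 0.1606 0.2748]
 [0.5765 0.2574 0.2976]]
s 139 [0.5267 0.2175 0.0165]
1971 [[0.4668 0.169  0.2389]
 [0.5408 0.1919 0.3074]
 [0.5951 0.2527 0.3579]]
```

View pics/w2s.png

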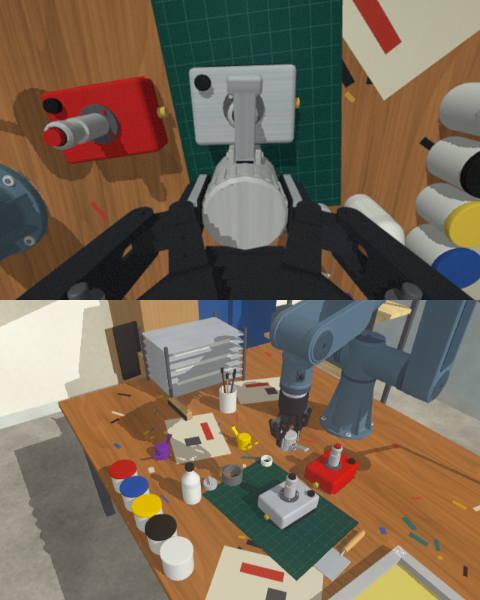

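The wrist view shows the gripped cap with its top disc at (325,280) in full-size pixels, one arm extending forward, and the tank neck partly hidden behind that arm near (320,140). The scene view shows the cap held short of the tank, above the table.

```bash
python3 - <<'E'
from m import *
s=sense();e=s["ee_pos"]
w=get_image("wrist");P=pts(w)
Q=near(P,e,.035,.270,.300);print(np.percentile(Q[:,2],[5,50,95]))
zt=np.median(Q[:,2]);Q=Q[abs(Q[:,2]-zt)<.004];c=circ(Q,.025);print("captop",c,zt,"rel",c[:2]-e[:2])
# grow: y range / x range of cap disc
d=Q[:,:2]-c[:2];print(np.percentile(d,[0,1,99,100],axis=0))
# arm: front
A=P[(P[...,1]>e[1]+.04)&(P[...,1]<e[1]+.085)&(P[...,2]>.25)&(P[...,2]<.32)&(abs(P[...,0]-e[0])<.02)]
print(len(A),A.mean(0),np.percentile(A,[1,99],axis=0))
# neck rim, black seal & grey
N=near(P,(.526,.217),.03,.130,.152)
v,u=np.mgrid[:400,:640]
m=(np.hypot(P[...,0]-.526,P[...,1]-.217)<.03)&(P[...,2]>.137)&(P[...,2]<.152)
print("neck x range",np.percentile(P[m],[0,2,50,98,100],axis=0))
b=m&(w["pixels"].max(-1)<60);print("seal",b.sum(),P[b].mean(0) if b.any() else 0)
# groove-less lower neck
for z in (.10,.14):pass
L=near(P,(.526,.217),.03,.075,.137);print("low",len(L),np.percentile(L,[1,99],axis=0))
E
```

```text
[0.2748 0.2839 0.2906]
captop [0.5291 0.1788 0.0256] 0.283930098231331 rel [ 0.0003 -0.0009]
[[-0.0329 -0.0224]
 [-0.027  -0.02  ]
 [ 0.0279  0.0237]
 [ 0.0323  0.0258]]
2937 [0.5296 0.2409 0.2742] [[0.5213 0.2202 0.2661]
 [0.5379 0.2552 0.2797]]
neck x range [[0.5075 0.2019 0.137 ]
 [0.5084 0.2038 0.1371]
 [0.5131 0.2171 0.1396]
 [0.5419 0.2291 0.1476]
 [0.5427 0.23   0.1484]]
seal 25 [0.5146 0.2162 0.1431]
low 14 [[0.5076 0.2019 0.1093]
 [0.5427 0.2305 0.1369]]
```

Emit:
play_rows(
  targets=[1.5,-0.1,0,0,0,0,0.3,2.8,-0.2,0,0,0,0,0.3,3.5,-0.3,0,0,0,0,0.3,3.5,-0.3,1,0,0,0,0.3,3.5,-0.3,3,0,0,0,0.3,3.5,-0.3,5,0,0,0,0.3,3.5,-0.3,6.5,0,0,0,0.3,3.5,-0.3,6.8,0,0,0,0.3,3.5,-0.3,6.8,0,0,0,0.3],
)

```text
clock: 6.45
ee_pos: [0.5282, 0.2126, 0.1986]
tool_rot: [[0.007, 1.0, -0.001], [1.0, -0.007, -0.0], [-0.0, -0.001, -1.0]]
ft_force: [0.3, 0.9, -2.7]
width: 0.049
gripper_force: 63.3
```

```bash
python3 - <<'E'
from m import *
s=sense();e=s["ee_pos"];print(e,s["tool_rot"],s["ft_force"])
t=get_image("top");c=get_image("scene")
for n,i in(("t",t),("s",c)):
    P=pts(i);Q=near(P,(.526,.217),.035,.10,.152);print(n,len(Q),np.percentile(Q,[2,50,98],axis=0) if len(Q) else 0)
p=c["pixels"][180:290,310:470,::-1];cv2.imwrite("pics/s3.png",cv2.resize(p,None,fx=5,fy=5,interpolation=cv2.INTER_CUBIC))
E
```

```text
[0.5282 0.2126 0.1986] [[ 0.0072  1.     -0.0013]
 [ 1.     -0.0072 -0.0003]
 [-0.0003 -0.0013 -1.    ]] [ 0.3381  0.8787 -2.669 ]
t 50 [[0.5085 0.1986 0.1007]
 [0.5141 0.2056 0.1105]
 [0.5296 0.2227 0.1376]]
s 311 [[0.5116 0.2019 0.1016]
 [0.5327 0.2236 0.1313]
 [0.5426 0.2335 0.1493]]
```

View pics/s3.png

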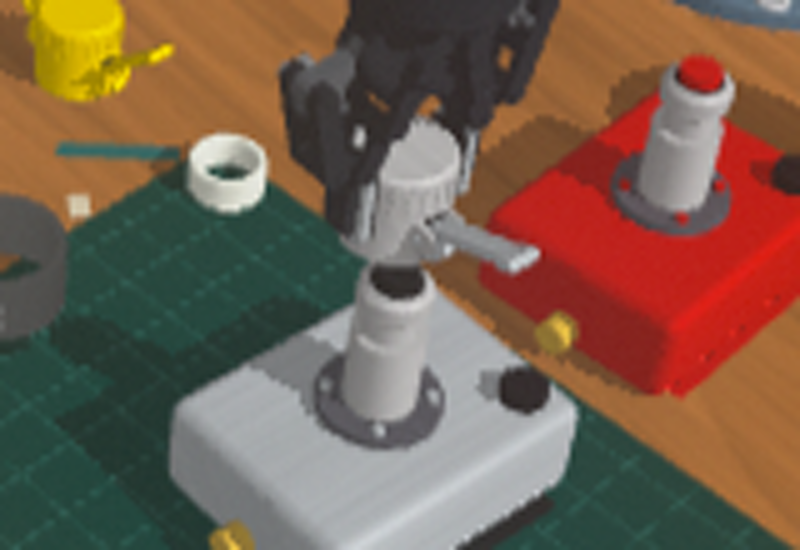

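The close-up shows the cap held above the neck, with its mouth at about (400,250) and the black seal at (398,283), and the arm raised clear.

Emit:
play_rows(
  targets=[0.4,-0.3,0,0,0,0,0.3,0.4,-0.3,0,0,0,0,0.3,0.4,-0.3,0.5,0,0,0,0.3,0.4,-0.3,0.5,0,0,0,0.3],
)

```text
clock: 6.95
ee_pos: [0.525, 0.2169, 0.1937]
tool_rot: [[0.007, 1.0, -0.001], [1.0, -0.007, -0.0], [-0.0, -0.001, -1.0]]
ft_force: [-0.6, -0.8, -3.5]
width: 0.0491
gripper_force: 63.3
```

```bash
python3 - <<'E'
from m import *
s=sense();e=s["ee_pos"];print(e,s["tool_rot"],s["ft_force"])
c=get_image("scene");P=pts(c)
K=near(P,e,.036,e[2]+.0155,e[2]+.0235);print("cap top",len(K),circ(K,.025),np.percentile(K,[1,50,99],axis=0))
g=c["pixels"].max(-1)
N=(np.hypot(P[...,0]-.526,P[...,1]-.217)<.03)
sl=N&(P[...,2]>.144)&(P[...,2]<.155)&(g<70);print("seal",sl.sum(),P[sl].mean(0),P[sl].min(0),P[sl].max(0))
ri=N&(P[...,2]>.09)&(P[...,2]<.142);v,u=np.where(ri)
print("neck px",u.min(),u.max())
# cylinder silhouettes: neck lower part columns vs cap columns
for r in range(v.min(),v.max()+1,2):
    k=u[v==r]; print(r,k.min(),k.max(),(k.min()+k.max())/2,P[r,k,2].mean().round(3),end=" | ")
E
```

```text
[0.525  0.2169 0.1937] [[ 0.0068  1.     -0.0009]
 [ 1.     -0.0068 -0.0002]
 [-0.0002 -0.0009 -1.    ]] [-0.6054 -0.7534 -3.5473]
cap top 219 [0.527  0.2156 0.0266] [[0.4948 0.1989 0.21  ]
 [0.5213 0.2248 0.2135]
 [0.5563 0.2406 0.2169]]
seal 14 [0.53   0.2228 0.1468] [0.523  0.2136 0.1445] [0.5358 0.2269 0.1492]
neck px 379 396
233 382 383 382.5 0.141 | 235 381 396 388.5 0.139 | 237 381 396 388.5 0.139 | 239 381 396 388.5 0.139 | 241 382 396 389.0 0.137 | 243 380 395 387.5 0.128 | 245 380 395 387.5 0.119 | 247 380 395 387.5 0.113 | 249 379 394 386.5 0.108 | 251 379 394 386.5 0.105 | 253 380 394 387.0 0.099 | 255 382 392 387.0 0.094 | 257 389 389 389.0 0.092 |
```

Emit:
play_rows(
  targets=[0,0,0.8,0,0,0,0.3,0,0,1.8,0,0,0,0.3,0,0,2.3,0,0,0,0.3,0,0,2.5,0,0,0,0.3,0,0,2.6,0,0,0,0.3,0,0,2.7,0,0,0,0.3],
)

```text
clock: 7.6
ee_pos: [0.5256, 0.2169, 0.1674]
tool_rot: [[0.007, 1.0, 0.0], [1.0, -0.007, 0.0], [0.0, 0.0, -1.0]]
ft_force: [-0.6, 0.3, -4.1]
width: 0.049
gripper_force: 63.3
```

Emit:
play_rows(
  targets=[0,0,0.1,0,0,0,0.3,0,0,0.2,0,0,0,0.3,0,0,0.2,0,0,0,0.3],
)

```text
clock: 7.9
ee_pos: [0.5254, 0.2169, 0.1653]
tool_rot: [[0.007, 1.0, 0.0], [1.0, -0.007, 0.0], [0.0, 0.0, -1.0]]
ft_force: [1.0, -0.3, -3.9]
width: 0.0493
gripper_force: 63.3
```

Emit:
play_rows(
  targets=[0,0,0.2,0,0,0,0.3,0,0,0.4,0,0,0,0.3,0,0,0.6,0,0,0,0.3,0,0,0.8,0,0,0,0.3,0,0,0.8,0,0,0,0.3],
)

```text
clock: 8.4
ee_pos: [0.5252, 0.2169, 0.1568]
tool_rot: [[0.007, 1.0, -0.001], [1.0, -0.007, -0.0], [-0.0, -0.001, -1.0]]
ft_force: [0.4, 0.6, -4.2]
width: 0.0492
gripper_force: 63.3
```

Emit:
play_rows(
  targets=[0,0,0.3,0,0,0,0.3,0,0,0.6,0,0,0,0.3,0,0,0.9,0,0,0,0.3,0,0,1.2,0,0,0,0.3,0,0,1.4,0,0,0,0.3,0,0,1.4,0,0,0,0.3],
)

```text
clock: 9.0
ee_pos: [0.5252, 0.2168, 0.1428]
tool_rot: [[0.007, 1.0, -0.001], [1.0, -0.007, -0.0], [-0.0, -0.001, -1.0]]
ft_force: [0.3, 0.4, -4.5]
width: 0.0491
gripper_force: 63.3
```

Emit:
play_rows(
  targets=[0,0,0.15,0,0,0,0.3,0,0,0.3,0,0,0,0.3,0,0,0.45,0,0,0,0.3,0,0,0.6,0,0,0,0.3,0,0,0.75,0,0,0,0.3,0,0,0.75,0,0,0,0.3],
)

```text
clock: 9.6
ee_pos: [0.5255, 0.217, 0.1368]
tool_rot: [[0.007, 1.0, 0.0], [1.0, -0.007, 0.0], [0.0, 0.0, -1.0]]
ft_force: [-5.4, 1.8, 4.8]
width: 0.049
gripper_force: 64.5
```

Emit:
play_rows(
  targets=[0,0,0.1,0,0,0,0.3,0,0,0.2,0,0,0,0.3,0,0,0.2,0,0,0,0.3],
)

```text
clock: 9.9
ee_pos: [0.5255, 0.217, 0.135]
tool_rot: [[0.007, 1.0, 0.0], [1.0, -0.007, 0.0], [0.0, 0.0, -1.0]]
ft_force: [-6.2, -0.2, 6.7]
width: 0.0492
gripper_force: 64.6
```

Emit:
play_rows(
  targets=[0,-0.05,0.1,0,0,0,0.3,0,-0.05,0.15,0,0,0,0.3,0,-0.05,0.15,0,0,0,0.3],
)

```text
clock: 10.2
ee_pos: [0.5255, 0.217, 0.134]
tool_rot: [[0.007, 1.0, 0.001], [1.0, -0.007, 0.0], [0.0, 0.001, -1.0]]
ft_force: [-4.4, -0.2, 7.9]
width: 0.0492
gripper_force: 64.7
```

Emit:
play_rows(
  targets=[0,0,0.1,0,0,0,0.3,0,0,0.1,0,0,0,0.3,0,0,0.1,0,0,0,0.3],
)

```text
clock: 10.5
ee_pos: [0.5255, 0.217, 0.1329]
tool_rot: [[0.007, 1.0, 0.001], [1.0, -0.007, 0.0], [0.0, 0.001, -1.0]]
ft_force: [-5.5, 0.9, 8.7]
width: 0.0489
gripper_force: 64.7
```

Emit:
play_rows(
  targets=[0,-0.05,0.05,0,0,0,0.3,0,-0.05,0.1,0,0,0,0.3,0,-0.05,0.1,0,0,0,0.3],
)

```text
clock: 10.8
ee_pos: [0.5255, 0.217, 0.1326]
tool_rot: [[0.007, 1.0, 0.002], [1.0, -0.007, 0.0], [0.0, 0.002, -1.0]]
ft_force: [-5.1, 0.2, 11.2]
width: 0.049
gripper_force: 65.1
```

Emit:
play_rows(
  targets=[0,0,0.05,0,0,0,0.3,0,0,0.05,0,0,0,0.3],
)

```text
clock: 11.0
ee_pos: [0.5255, 0.217, 0.1325]
tool_rot: [[0.007, 1.0, 0.002], [1.0, -0.007, 0.0], [0.0, 0.002, -1.0]]
ft_force: [-6.3, -1.2, 14.1]
width: 0.0488
gripper_force: 65.5
```

Emit:
play_rows(
  targets=[0,0,0.1,0,0,0,0.3,0,0,0.15,0,0,0,0.3,0,0,0.15,0,0,0,0.3],
)

```text
clock: 11.3
ee_pos: [0.5255, 0.217, 0.1325]
tool_rot: [[0.007, 1.0, 0.003], [1.0, -0.007, -0.0], [-0.0, 0.003, -1.0]]
ft_force: [-11.9, -3.6, 25.5]
width: 0.0492
gripper_force: 66.8
```

Emit:
play_rows(
  targets=[0,0,-0.25,0,0,0,0.3,0,0,-0.3,0,0,0,0.6,0,0,-0.3,0,0,0,0.9,0,0,-0.3,0,0,0,1,0,0,-0.3,0,0,0,1,0,0,-1.5,0,0,0,1,0,0,-4,0,0,0,1,0,0,-8,0,0,0,1,0,0,-12,0,0,0,1,0,0,-12,0,0,0,1],
)

```text
clock: 12.3
ee_pos: [0.528, 0.2176, 0.256]
tool_rot: [[0.007, 1.0, 0.012], [1.0, -0.007, 0.002], [0.002, 0.012, -1.0]]
ft_force: [0.8, 0.2, 0.1]
width: 0.0856
gripper_force: 0.0
```

```bash
python3 - <<'E'
from m import *
s=sense();e=s["ee_pos"];print(e,s["ft_force"],s["clock"],s["q"],s["tool_rot"])
c=get_image("scene");w=get_image("wrist")
P=pts(w)
K=near(P,e,.036,.145,.160);print("cap top",len(K),circ(K,.025),np.percentile(K,[1,50,99],axis=0))
for sg in(1,-1):
    d=P-np.r_[.5255,.2165,0];m=(sg*d[...,1]>.04)&(sg*d[...,1]<.095)&(abs(d[...,0])<.015)&(P[...,2]>.1)&(P[...,2]<.18)
    A=P[m];print(sg,len(A),A.mean(0),np.percentile(A,[1,99],axis=0),np.polyfit(A[:,1],A[:,2],1),np.polyfit(A[:,1],A[:,0],1))
p=c["pixels"][180:290,310:470,::-1];p=cv2.resize(p,(640,440),interpolation=cv2.INTER_CUBIC)
cv2.imwrite("pics/s4.png",p)
E
```

```text
[0.528  0.2176 0.256 ] [0.7934 0.2269 0.0595] 12.3 [10.4954  9.115  92.8304 -0.0006 77.3471 10.8856] [[ 0.0068  0.9999  0.0121]
 [ 1.     -0.0068  0.0022]
 [ 0.0023  0.0121 -0.9999]]
cap top 2747 [0.526  0.216  0.0255] [[0.5026 0.1931 0.1466]
 [0.526  0.2177 0.152 ]
 [0.5493 0.2401 0.1535]]
1 744 [0.5262 0.2771 0.1418] [[0.518  0.2569 0.1339]
 [0.5345 0.2925 0.1479]] [0.3721 0.0387] [0.0068 0.5243]
-1 621 [0.5256 0.1576 0.1435] [[0.5172 0.1422 0.1344]
 [0.5344 0.1761 0.1511]] [-0.474   0.2183] [-0.0071  0.5268]
```

View pics/s4.png

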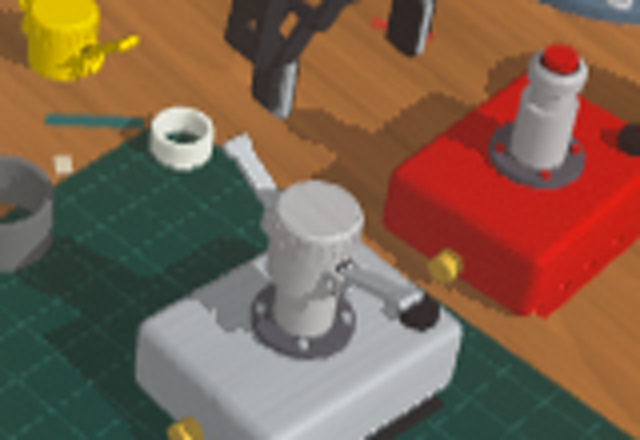

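The close-up shows the cap level on the neck at about (320,210), with both arms up: one at (240,150) and the other running to (400,290). Its top measures z=0.152, so it is fully home. Next I'll shut the fingers, tilt them and move beyond the +y arm.

Emit:
play_rows(
  targets=[1,-0.2,0,0,-3,0,0.8,3,-0.2,0,0,-8,0,0.5,5,-0.2,0,0,-13,0,0.2,7,-0.2,0,0,-18,0,0,7.6,-0.2,1,0,-20,0,0,7.6,-0.2,3.5,0,-20,0,0,7.6,-0.2,6,0,-20,0,0,7.6,-0.2,7.5,0,-20,0,0,7.6,-0.2,7.5,0,-20,0,0],
)

```text
clock: 13.3
ee_pos: [0.5209, 0.2919, 0.1696]
tool_rot: [[0.005, 1.0, -0.008], [0.939, -0.007, -0.345], [-0.345, -0.006, -0.939]]
ft_force: [-0.8, -0.2, 0.0]
width: 0.0001
gripper_force: 0.0
```

```bash
python3 - <<'E'
from m import *
s=sense();e=s["ee_pos"];R=s["tool_rot"];print(e,R,s["ft_force"],s["clock"],s["q"],s["width"])
c=get_image("scene");w=get_image("wrist");P=pts(w);Q=(P-e)@R
g=w["pixels"].max(-1)
m=(np.abs(Q[...,1])<.03)&(np.abs(Q[...,0])<.02)&(Q[...,2]>-.03)&(Q[...,2]<.028)&(P[...,2]>.152)
print(m.sum(),np.percentile(Q[m],[1,50,99],axis=0))
im=np.vstack([w["pixels"],cv2.resize(c["pixels"][170:290,300:492],(640,400),interpolation=cv2.INTER_CUBIC)])[:,:,::-1]
cv2.imwrite("pics/s5.png",cv2.resize(im,(480,600)))
E
```

```text
[0.5209 0.2919 0.1696] [[ 0.0045  1.     -0.0083]
 [ 0.9387 -0.0071 -0.3447]
 [-0.3447 -0.0062 -0.9387]] [-0.7661 -0.1604  0.0489] 13.3 [ 26.71    25.8628  84.1723 -17.9746  80.2658  31.7251] 0.00012336182323407957
2854 [[-0.0095 -0.0215 -0.0299]
 [ 0.0104  0.0016 -0.0167]
 [ 0.0134  0.0228  0.0112]]
```

View pics/s5.png

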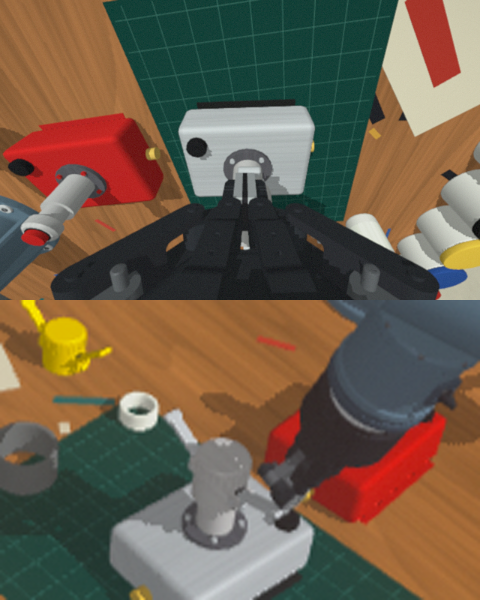

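The wrist view shows the shut fingers just above the arm, with the neck flange at (245,165). The scene crop shows the fingers at (285,500), beside the cap and over the raised +y arm. Now I'll swing it down.

Emit:
play_rows(
  targets=[0.2,0.5,0.3,0,0,0,0,0.5,0.5,0.8,0,0,0,0,0.73,0.5,1.28,0,0,0,0,1.1,0.5,1.85,0,0,0,0,1.45,0.5,2.4,0,0,0,0,1.45,0.5,2.4,0,0,0,0],
)

```text
clock: 14.0
ee_pos: [0.5285, 0.2995, 0.1459]
tool_rot: [[0.006, 1.0, -0.001], [0.94, -0.006, -0.34], [-0.34, 0.002, -0.94]]
ft_force: [0.6, 3.6, 1.7]
width: -0.0003
gripper_force: 1.4
```

Emit:
play_rows(
  targets=[0.15,-0.2,0.6,0,0,0,0,0.25,-0.2,1.1,0,0,0,0,0.35,-0.2,1.66,0,0,0,0,0.37,-0.2,2.1,0,0,0,0,0.36,-0.2,2.55,0,0,0,0,0.34,-0.2,2.96,0,0,0,0,0.34,-0.2,2.96,0,0,0,0],
)

```text
clock: 14.7
ee_pos: [0.5256, 0.2907, 0.116]
tool_rot: [[0.006, 1.0, -0.004], [0.939, -0.007, -0.343], [-0.343, -0.001, -0.939]]
ft_force: [0.9, 1.8, 0.9]
width: -0.0001
gripper_force: 0.8
```

Emit:
play_rows(
  targets=[-0.16,0,0.53,0,0,0,0,-0.32,0,1.07,0,0,0,0,-0.62,0,1.45,0,0,0,0,-0.92,0,1.84,0,0,0,0,-1.15,0,2.05,0,0,0,0,-1.32,0,2.18,0,0,0,0,-1.32,0,2.18,0,0,0,0],
)

```text
clock: 15.4
ee_pos: [0.5253, 0.2711, 0.1002]
tool_rot: [[0.006, 1.0, -0.004], [0.94, -0.007, -0.342], [-0.342, -0.001, -0.94]]
ft_force: [0.9, 3.2, -2.2]
width: 0.0
gripper_force: 1.4
```

Emit:
play_rows(
  targets=[-0.19,0,0.07,0,0,0,0,-0.38,0,0.14,0,0,0,0,-0.47,0,0.17,0,0,0,0,-0.47,0,0.17,0,0,0,0],
)

```text
clock: 15.8
ee_pos: [0.5253, 0.2664, 0.1005]
tool_rot: [[0.006, 1.0, -0.003], [0.94, -0.007, -0.342], [-0.342, -0.001, -0.94]]
ft_force: [-1.1, 3.8, -2.7]
width: 0.0001
gripper_force: 2.0
```

Emit:
play_rows(
  targets=[-0.09,0,0.03,0,0,0,0,-0.14,0,0.05,0,0,0,0,-0.14,0,0.05,0,0,0,0],
)

```text
clock: 16.1
ee_pos: [0.5255, 0.265, 0.1007]
tool_rot: [[0.006, 1.0, -0.003], [0.94, -0.007, -0.342], [-0.342, -0.001, -0.94]]
ft_force: [0.3, 4.6, -3.5]
width: -0.0001
gripper_force: 2.3
```

Still moving, with no stop felt yet. I'll go on until the force rises.

Emit:
play_rows(
  targets=[-0.09,0,0.03,0,0,0,0,-0.19,0,0.07,0,0,0,0,-0.19,0,0.07,0,0,0,0],
)

```text
clock: 16.4
ee_pos: [0.5257, 0.263, 0.1007]
tool_rot: [[0.007, 1.0, -0.003], [0.94, -0.007, -0.342], [-0.342, -0.0, -0.94]]
ft_force: [-1.0, 5.2, -4.2]
width: -0.0
gripper_force: 2.6
```

Emit:
play_rows(
  targets=[-0.09,0,0.03,0,0,0,0,-0.19,0,0.07,0,0,0,0,-0.19,0,0.07,0,0,0,0],
)

```text
clock: 16.7
ee_pos: [0.5256, 0.262, 0.1003]
tool_rot: [[0.006, 1.0, -0.002], [0.941, -0.007, -0.34], [-0.34, 0.0, -0.941]]
ft_force: [0.1, 9.5, -7.1]
width: -0.0001
gripper_force: 4.8
```

Emit:
play_rows(
  targets=[-0.09,0,0.03,0,0,0,0,-0.14,0,0.05,0,0,0,0,-0.14,0,0.05,0,0,0,0],
)

```text
clock: 17.0
ee_pos: [0.5254, 0.2613, 0.0999]
tool_rot: [[0.006, 1.0, -0.002], [0.941, -0.006, -0.338], [-0.338, 0.0, -0.941]]
ft_force: [0.2, 12.0, -8.9]
width: -0.0001
gripper_force: 6.3
```

Emit:
play_rows(
  targets=[1,0,-0.4,0,0,0,0,3,0,-1.1,0,0,0,0,5,0,-3,0,0,0,0,5,0,-7,0,0,0,0,3,0,-11,0,5,0,0,0,0,-14,0,10,0,0,-3,0,-15,0,15,0,0,-5,0,-15,0,20,0,0,-5,0,-15,0,20,0,0],
)

```text
clock: 17.9
ee_pos: [0.5273, 0.2598, 0.2621]
tool_rot: [[0.012, 1.0, 0.004], [1.0, -0.012, -0.0], [-0.0, 0.004, -1.0]]
ft_force: [-0.3, 0.1, -0.1]
width: 0.0002
gripper_force: 0.0
```

```bash
python3 - <<'E'
from m import *
s=sense();e=s["ee_pos"];R=s["tool_rot"];print(e,R,s["ft_force"],s["clock"],s["q"])
c=get_image("scene");w=get_image("wrist");P=pts(w)
K=near(P,(.526,.2165),.03,.14,.165);print("captop",len(K),circ(K,.025) if len(K)>20 else 0,np.percentile(K,[2,50,98],axis=0) if len(K) else 0)
S=pts(c)
for nm,X in(("w",P),("s",S)):
    d=X-[.5255,.2165,0];A=X[(d[...,1]>.026)&(d[...,1]<.09)&(abs(d[...,0])<.012)&(X[...,2]>.085)&(X[...,2]<.16)]
    print(nm,"arm+y",len(A),np.percentile(A,[2,50,98],axis=0) if len(A) else 0)
im=np.vstack([w["pixels"],cv2.resize(c["pixels"][170:290,300:492],(640,400),interpolation=cv2.INTER_CUBIC)])[:,:,::-1]
cv2.imwrite("pics/s6.png",cv2.resize(im,(480,600)))
E
```

```text
[0.5273 0.2598 0.2621] [[ 0.0118  0.9999  0.0044]
 [ 0.9999 -0.0118 -0.0002]
 [-0.0002  0.0044 -1.    ]] [-0.326   0.0806 -0.1387] 17.9 [14.7059 11.2686 89.6172 -0.0776 78.876  15.3959]
captop 951 [0.5258 0.2174 0.0257] [[0.5017 0.2184 0.1409]
 [0.5251 0.2336 0.1514]
 [0.5493 0.2422 0.1531]]
w arm+y 369 [[0.5156 0.2426 0.0865]
 [0.5261 0.2489 0.1245]
 [0.5358 0.2504 0.1436]]
s arm+y 97 [[0.5163 0.2429 0.0866]
 [0.5271 0.2483 0.1175]
 [0.5366 0.2508 0.1314]]
```

View pics/s6.png

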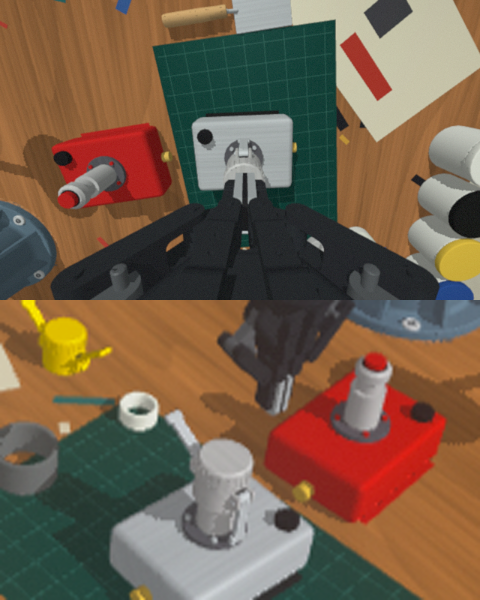

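The scene crop shows the +y arm hanging along the neck at (240,510), with its outer face 33 mm from the axis, so it is fully down. The other arm is still up at (180,425). I'll mirror the move for it.

Emit:
play_rows(
  targets=[-1.5,0,0,0,2,0,0,-4.5,0,0,0,7,0,0,-8,0,0,0,13,0,0,-11,0,0,0,18,0,0,-12,0,1.5,0,20,0,0,-12,0,4,0,20,0,0,-12,0,6.5,0,20,0,0,-12,0,8.2,0,20,0,0,-12,0,8.2,0,20,0,0,-12,0,8.2,0,20,0,0],
)

```text
clock: 19.0
ee_pos: [0.5246, 0.1446, 0.1765]
tool_rot: [[0.006, 1.0, -0.0], [0.94, -0.005, 0.342], [0.342, -0.002, -0.94]]
ft_force: [0.2, -0.5, 0.1]
width: 0.0003
gripper_force: 0.0
```

Emit:
play_rows(
  targets=[-0.5,0.1,0.4,0,0,0,0,-0.8,0.1,0.9,0,0,0,0,-1.1,0.1,1.46,0,0,0,0,-1.4,0.1,2,0,0,0,0,-1.7,0.1,2.5,0,0,0,0,-1.97,0.1,2.94,0,0,0,0,-1.97,0.1,2.94,0,0,0,0],
)

```text
clock: 19.7
ee_pos: [0.5263, 0.1346, 0.1425]
tool_rot: [[0.007, 1.0, 0.003], [0.94, -0.008, 0.341], [0.341, 0.001, -0.94]]
ft_force: [1.1, -3.0, 2.4]
width: 0.0
gripper_force: 1.3
```

Emit:
play_rows(
  targets=[-0.15,0,0.5,0,0,0,0,-0.25,0,1,0,0,0,0,-0.3,0,1.4,0,0,0,0,-0.32,0,1.85,0,0,0,0,-0.3,0,2.25,0,0,0,0,-0.27,0,2.62,0,0,0,0,-0.1,0,3.05,0,0,0,0,0.05,0,3.45,0,0,0,0,0.19,0,3.84,0,0,0,0,0.19,0,3.84,0,0,0,0],
)

```text
clock: 20.7
ee_pos: [0.5254, 0.1509, 0.1066]
tool_rot: [[0.007, 1.0, 0.001], [0.939, -0.007, 0.343], [0.343, -0.001, -0.939]]
ft_force: [0.1, -0.9, 0.5]
width: 0.0001
gripper_force: 0.7
```

Emit:
play_rows(
  targets=[0.25,0,0.34,0,0,0,0,0.49,0,0.68,0,0,0,0,0.7,0,0.86,0,0,0,0,0.89,0,1.01,0,0,0,0,1.1,0,1.09,0,0,0,0,1.36,0,1.18,0,0,0,0,1.36,0,1.18,0,0,0,0],
)

```text
clock: 21.4
ee_pos: [0.5256, 0.1673, 0.1002]
tool_rot: [[0.006, 1.0, 0.001], [0.94, -0.007, 0.342], [0.342, -0.001, -0.94]]
ft_force: [0.5, -4.3, -2.6]
width: 0.0003
gripper_force: 1.8
```

Emit:
play_rows(
  targets=[0.1,0,0.03,0,0,0,0,0.19,0,0.07,0,0,0,0,0.19,0,0.07,0,0,0,0],
)

```text
clock: 21.7
ee_pos: [0.5258, 0.169, 0.1004]
tool_rot: [[0.007, 1.0, 0.002], [0.94, -0.007, 0.342], [0.342, -0.001, -0.94]]
ft_force: [-0.1, -5.1, -4.2]
width: 0.0002
gripper_force: 2.6
```

Emit:
play_rows(
  targets=[0.1,0,0.03,0,0,0,0,0.19,0,0.07,0,0,0,0,0.28,0,0.1,0,0,0,0,0.28,0,0.1,0,0,0,0],
)

```text
clock: 22.1
ee_pos: [0.5259, 0.1702, 0.0998]
tool_rot: [[0.007, 1.0, 0.002], [0.941, -0.007, 0.339], [0.339, -0.0, -0.941]]
ft_force: [-0.6, -12.9, -5.4]
width: 0.0001
gripper_force: 6.6
```

Emit:
play_rows(
  targets=[0.1,0,0.03,0,0,0,0,0.19,0,0.07,0,0,0,0,0.19,0,0.07,0,0,0,0],
)

```text
clock: 22.4
ee_pos: [0.526, 0.1709, 0.0996]
tool_rot: [[0.006, 1.0, 0.002], [0.942, -0.007, 0.336], [0.336, -0.0, -0.942]]
ft_force: [-2.1, -20.5, -5.4]
width: -0.0
gripper_force: 10.0
```

At the stop. I'll retreat and check.

Emit:
play_rows(
  targets=[-1,0,-0.4,0,0,0,0,-3,0,-1.1,0,0,0,0,-5,0,-3,0,0,0,0,-6,0,-7,0,0,0,0,-7,0,-11,0,-5,0,0,-8,0,-15,0,-10,0,0,-9,0,-18,0,-15,0,0,-9,0,-19,0,-20,0,0,-9,0,-19,0,-20,0,0],
)

```text
clock: 23.3
ee_pos: [0.5264, 0.026, 0.2514]
tool_rot: [[0.005, 1.0, 0.005], [1.0, -0.005, 0.0], [0.0, 0.005, -1.0]]
ft_force: [0.5, 0.3, -0.6]
width: -0.0001
gripper_force: 0.0
```

```bash
python3 - <<'E'
from m import *
s=sense();e=s["ee_pos"];print(e,s["ft_force"],s["clock"])
c=get_image("scene");w=get_image("wrist");t=get_image("top")
for nm,i in(("w",w),("s",c),("t",t)):
    X=pts(i);K=near(X,(.526,.217),.03,.145,.165);print(nm,"captop",len(K),np.median(K,0) if len(K) else 0)
    d=X-[.5255,.217,0]
    for sg in(1,-1):
        A=X[(sg*d[...,1]>.026)&(sg*d[...,1]<.09)&(abs(d[...,0])<.012)&(X[...,2]>.08)&(X[...,2]<.16)]
        print(" arm",sg,len(A),np.percentile(np.c_[A,abs(A[:,1]-.217)],[2,50,98],axis=0)[:,2:] if len(A) else 0)
a=cv2.resize(c["pixels"][170:290,300:492],(640,400),interpolation=cv2.INTER_CUBIC)
cv2.imwrite("pics/s7.png",cv2.resize(np.vstack([w["pixels"],a])[:,:,::-1],(480,600)))
E
```

```text
[0.5264 0.026  0.2514] [ 0.5362  0.3237 -0.6355] 23.3
w captop 0 0
 arm 1 0 0
 arm -1 165 [[0.0811 0.0336]
 [0.0965 0.0341]
 [0.1092 0.0346]]
s captop 315 [0.5284 0.2186 0.1522]
 arm 1 97 [[0.0817 0.0262]
 [0.1128 0.03  ]
 [0.1301 0.0323]]
 arm -1 24 [[0.0816 0.0265]
 [0.117  0.0312]
 [0.1288 0.036 ]]
t captop 186 [0.5287 0.2237 0.1507]
 arm 1 9 [[0.1189 0.0266]
 [0.1234 0.0301]
 [0.1295 0.0317]]
 arm -1 0 0
```

View pics/s7.png

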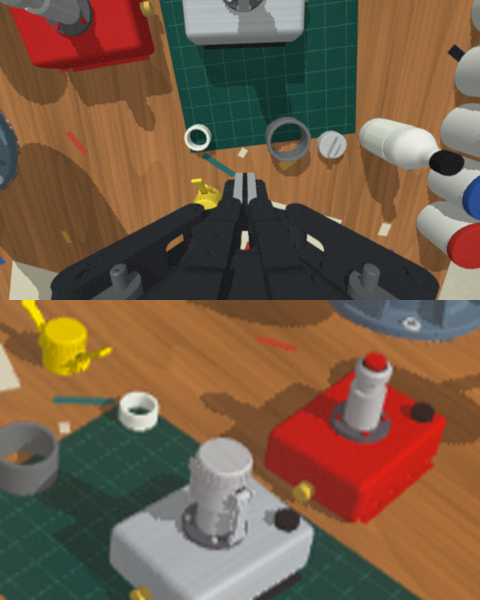

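The scene crop shows both arms down along the neck at (240,510) and no other object disturbed. The wrist view shows the tapes, bottle and plain cap in place. I'll check the slope of the +y arm from its own side.

```bash
python3 - <<'E'
from m import *
X=pts(get_image("wrist"));d=X-[.5255,.217,0]
A=X[(d[...,1]<-.028)&(d[...,1]>-.05)&(abs(d[...,0])<.006)&(X[...,2]>.078)&(X[...,2]<.115)]
print(len(A),np.polyfit(A[:,2],A[:,1],1),[np.median(A[abs(A[:,2]-z)<.004,1]) for z in(.085,.095,.105)])
E
```

```text
149 [-0.0025  0.1831] [np.float64(0.18292213958496656), np.float64(0.18283491190099294), np.float64(0.1829670867403481)]
```

Emit:
play_rows(
  targets=[2,0,-2,0,0,0,0,6,0,-3,0,0,0,0,10.5,0,-3,0,0,0,0,15,0,-3,0,0,0,0,19.5,0,-3,0,0,0,0,24,0,-3,0,0,0,0,28.5,0,-2,0,0,0,0,32,0,0,0,0,0,0,34,0,0,0,0,0,0,34,0,0,0,0,0,0],
)

```text
clock: 24.5
ee_pos: [0.5259, 0.3665, 0.2455]
tool_rot: [[0.004, 1.0, -0.005], [1.0, -0.004, 0.0], [0.0, -0.005, -1.0]]
ft_force: [1.1, -0.3, -0.1]
width: -0.0
gripper_force: 0.0
```

```bash
python3 - <<'E'
from m import *
print(sense()["ee_pos"])
X=pts(get_image("wrist"));d=X-[.5255,.217,0]
A=X[(d[...,1]>.026)&(d[...,1]<.05)&(abs(d[...,0])<.006)&(X[...,2]>.07)&(X[...,2]<.12)]
print(len(A),np.polyfit(A[:,2],A[:,1],1),[np.median(A[abs(A[:,2]-z)<.004,1]) for z in(.085,.095,.105,.113)])
K=near(X,(.526,.217),.03,.148,.157);print(len(K),circ(K,.025) if len(K)>20 else 0)
E
```

```text
[0.5259 0.3665 0.2455]Traceback (most recent call last):
  File "<stdin>", line 5, in <module>
    raise TypeError("expected non-empty vector for x")
TypeError: expected non-empty vector for x
```

Emit:
play_rows(
  targets=[-3,0,-1.5,0,0,0,0,-7,0,-1.5,0,0,0,0,-10,0,-1.5,0,0,0,0,-10.5,0,-1.5,0,0,0,0,-10.5,0,-1.5,0,0,0,0],
)

```text
clock: 25.05
ee_pos: [0.5271, 0.2577, 0.2635]
tool_rot: [[0.01, 1.0, -0.0], [1.0, -0.01, 0.001], [0.001, -0.0, -1.0]]
ft_force: [0.6, 0.2, 1.1]
width: -0.0002
gripper_force: 0.0
```

```bash
python3 - <<'E'
from m import *
print(sense()["ee_pos"])
X=pts(get_image("wrist"));d=X-[.5255,.217,0]
A=X[(d[...,1]>.026)&(d[...,1]<.05)&(abs(d[...,0])<.009)&(X[...,2]>.07)&(X[...,2]<.125)]
print(len(A),np.polyfit(A[:,2],A[:,1],1) if len(A)>9 else 0,[np.median(A[abs(A[:,2]-z)<.004,1]) for z in(.078,.085,.095,.105,.113,.12)])
E
```

```text
[0.5271 0.2577 0.2635]
222 [0.0113 0.2472] [np.float64(0.24808849369869468), np.float64(0.24882979763687701), np.float64(0.24878154602399935), np.float64(0.24886408336610188), np.float64(0.2488561345463499), np.float64(0.24847456197063608)]
```

```bash
python3 -c "
from bench import *
print(job_done())"
```

```text
the job is handed in; nothing more can be done
None
```

The cap is seated fully home on the tank neck (top at 152 mm), both cam arms were swung fully down one after the other, the robot is clear, and the job is handed in at about 25 s.

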